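# Cull the reject timing discs

### The job

Five black fibre timing discs lie on the bench; two are rejects, one undersized and one with a piece broken out of its rim. Slide those two across the bench, without lifting them, until each lies flat up against the long steel scrap rail at the far side, between its two end cheeks. Leave the three sound discs and the other things on the bench where they lie.

Things in the scene. Friction and masses are not known exactly. Their poses are not given: they have to be found in the camera images.
- disc_a: Sound black fibre timing disc: full round disc 90 mm in diameter, 16 mm thick, small steel bush in the middle. Its origin is the centre of its underside; z is up. Lies flat.
- disc_b: Sound black fibre timing disc: full round disc 90 mm in diameter, 16 mm thick, small steel bush in the middle. Its origin is the centre of its underside; z is up. Lies flat.
- disc_c: Sound black fibre timing disc: full round disc 90 mm in diameter, 16 mm thick, small steel bush in the middle. Its origin is the centre of its underside; z is up. Lies flat.
- disc_broken: Reject: same disc, 90 mm in diameter and 16 mm thick, but a 90 degree sector (a quarter) is missing, from the rim to the centre. Its x axis points through the middle of the gap. Its origin is the centre of the full circle, on the underside; z is up. Lies flat.
- disc_small: Reject: full round disc of the same look but only 64 mm in diameter, 16 mm thick. Its origin is the centre of its underside; z is up. Lies flat.
- scrap_rail: Fixed dark steel rail on the bench, 28 mm high, 8 mm thick, 396 mm long along its y axis. Its origin is at bench level in the middle of the rail's face that looks to the robot; the discs go to its -x side. At each end (y = +-190 mm, inner face) a cheek of the same height and 8 mm thick reaches 50 mm forward in -x.
- screwdriver: Bystander: green-handled screwdriver, 200 mm long along its x axis, lying to the left; origin under its middle.
- coil_clamp: Bystander: steel coil clamp, 64 x 22 x 24 mm, origin at the centre of its underside, long side along x.
- plug_gauge: Bystander: chrome spark plug gauge, flat, 88 mm long in x (25 mm to -x and 62 mm to +x of its origin), 20 mm wide, 8 mm high.
- rivet_jar: Bystander: glass jar with steel cap, 60 mm in diameter, 85 mm high, origin at the centre of its underside.
- socket: Bystander: steel wrench socket, upright, 30 mm in diameter, 30 mm high, on the right; origin at the centre of its underside.
Things that resemble listed ones, but are neither listed nor needed, are in the scene too. What is shaped like the disc_broken but yellow is not meant.

How it is judged:
At the end, for the whole second after the job is handed in: Both rejects lie flat and still before the scrap rail, between its cheeks, each rim (the broken disc's full circle) at most 25 mm from the rail's face; the three sound discs are within 40 mm and the five other things within 50 mm of where they began (x of disc_broken in the frame of scrap_rail between -0.07 and 0 m and y of disc_broken in the frame of scrap_rail between -0.19 and 0.19 m and height (world z) of each of disc_broken, disc_small below 0.006 m and angle between each of disc_broken, disc_small's own z axis and vertical below 0.1 rad and linear speed of each of disc_broken, disc_small below 0.02 m/s and x of disc_small in the frame of scrap_rail between -0.057 and 0 m and y of disc_small in the frame of scrap_rail between -0.19 and 0.19 m and distance of each of disc_a, disc_b, disc_c from where it was at the start of the episode below 0.04 m and distance of each of screwdriver, coil_clamp, plug_gauge, rivet_jar, socket from where it was at the start of the episode below 0.05 m); the robot touches nothing.
It fails at once if a reject disc is lifted more than 25 mm off the bench or tipped up more than 0.5 rad (height (world z) of any of disc_broken, disc_small above 0.025 m or angle between any of disc_broken, disc_small's own z axis and vertical above 0.5 rad).
It fails at once if a sound disc is moved more than 40 mm (distance of any of disc_a, disc_b, disc_c from where it was at the start of the episode above 0.04 m).
It fails at once if another thing on the bench is moved more than 50 mm (distance of any of screwdriver, coil_clamp, plug_gauge, rivet_jar, socket from where it was at the start of the episode above 0.05 m).
It also fails if it takes over 67 s, if anything falls off the work surface, if the arm or the gripper's body presses on something with over 40 N, if the wrist force passes 120 N, or if a joint passes its speed limit or range.

### The arm

A 6-joint arm with a two-finger parallel gripper is mounted at the origin on the work surface. World frame = base frame: x ahead of the robot, y to its left, z up, the work surface at z = 0. Lengths are in m, angles in rad, forces in N, time in s.
With the tool pointing down it reaches from about 0.25 to 0.725 m from the base axis. Payload 4 kg.
Tool frame: the origin (TCP) lies midway between the tips of the shut fingers; the grasp point (between the pads) lies 19 mm behind it (ctrl.grasp_offset is the distance from the TCP to the grasp point, in m); z points along the fingers, y is the line along which they close (so a half turn about z gives the same grasp; the last joint's range is limited). The gripper opens to 85 mm and grips with 20 to 120 N. Pads are 22 mm wide; open, the fingers measure 114 mm over their backs; the gripper's body (76 mm by 85 mm) begins 54 mm behind the grasp point. The pads swing forward as they close: fully open they stand 13 mm farther back than shut.
Start: joints at [1.32, 0.241, 0.005, 1.335, 0, 1.571], TCP at [0.124, 0.484, 0.207] pointing down, gripper open.
Joint ranges: [-2.72, 2.72], [-1.05, 1.87], [-1.09, 1.28], [-1.99, 2.15], [-1.42, 1.44], [-3.14, 3.14]. Speed limits (rad/s): [2.79, 2.79, 3.14, 3.14, 3.14, 3.14].

### API

Orientations are given as [roll, pitch, yaw] about the fixed x, y, z axes, in that order (R = Rz(yaw) Ry(pitch) Rx(roll)).
In Python, from workcell import ctrl, jaws, status, imaging gives the robot as it stands. The module is installed in compiled form; this text tells all that it offers. Calls block until the motion is done:
- ctrl.reach(position, orientation): joint-space move of the TCP to a pose.
- ctrl.servo_line(position, rotation=None, max_speed=0.15, contact_N=None): straight line of the TCP; rotation=None keeps the orientation; max_speed is the mean speed in m/s. With contact_N (N) it stops when the force on the tool has changed by that much, and returns True; else False.
- ctrl.move_joints(angles): joint-space move.
- jaws.gripper_to(opening, grasp_force=None): finger opening in m; grasp_force is the grip in N (None keeps the last); returns when the fingers have stopped.
- ctrl.sleep(seconds).
- ctrl.inverse_kinematics(position, orientation): joint angles nearest the present ones, or None.
- status.get_state(): the state.
- imaging.camera(name): name is "scene" or "top" or "wrist"; returns (picture, depth): 384x512x3 uint8, red, green, blue; 384x512 float32, m along the optical axis (not along the pixel's ray), 0 where there is no reading.
- imaging.calibration(name): a dict with "fovy" (degrees; the focal length in pixels is half the picture's height over the tangent of half this angle, whatever the lens; pixels are square), "cx", "cy" (the principal point, pixels), "distortion" ([k1, k2, p1, p2, k3] as OpenCV has them; the pictures are not rectified), "R" (3x3) and "t" (3): a world point X has camera coordinates R X + t. Camera axes: x right, y down, z forward; pixel columns grow to the right and rows downward; lengths in m; the calibration is good to about 2 mm. A picture is of the moment at which its call begins: read the wrist's pose just before it. calibration takes no time and is no camera call; for the wrist camera it gives the pose at the moment of the call.
A pose or a line that the arm cannot do raises ctrl.IKError and nothing moves.
- ctrl.finish_job(): hands the job in; it is judged then, once.
The state is a dict: "time": time; "joint_positions": joint angles; "dq": joint speeds; "effort": joint torques, N m; "position": TCP position; "ee_rot": TCP orientation; "contact_force": force on the tool from outside, world axes, zero at the start; "torque": the same for the moment, N m; "gripper_width": finger opening in m; "grasp_force": force on a finger pad.
Only numpy, scipy, OpenCV 4.12 (cv2) and the standard library are available. Lean on these libraries where they do the work, as an engineer would, in place of code of your own. Each camera call takes 0.05 s, during which the arm holds its last target. There are 200 camera calls.

## Working session

There is one attempt and no reset: what is moved stays moved. The work goes in short steps, each a Python script; the robot and the scene stay as the last script left them, time stands still between calls to the robot, and variables do not carry over. Pictures are saved under pics/ and viewed, at most 10 in all, crops included, and the job is handed in when it is done.

```bash
mkdir -p pics; python3 - <<'E'
from workcell import ctrl,jaws,status,imaging
import cv2,numpy as np
for n in("top","scene"):
    p,d=imaging.camera(n);c=imaging.calibration(n);print(n,c)
    np.savez(f"{n}0.npz",p=p,d=d,**{k:np.array(v) for k,v in c.items()})
    cv2.imwrite(f"pics/{n}0.png",cv2.resize(p[:,:,::-1],(800,600),interpolation=cv2.INTER_CUBIC))
print(status.get_state()["time"])
E
```

```text
top {'fovy': 54.65730692798679, 'cx': 256.3910545336606, 'cy': 193.73764647780956, 'distortion': array([0.03058985, 0.        , 0.        , 0.        , 0.        ]), 'R': array([[-0.03027181, -0.99930839, -0.02159531],
       [-0.98745347,  0.03324867, -0.15437024],
       [ 0.1549815 ,  0.0166513 , -0.98777703]]), 't': array([0.02893798, 0.47772404, 1.27128631])}
scene {'fovy': 43.867343123247025, 'cx': 254.25065398813933, 'cy': 191.1068934851831, 'distortion': array([-0.00221125,  0.        ,  0.        ,  0.        ,  0.        ]), 'R': array([[ 0.8605559 ,  0.50935477,  0.00112508],
       [ 0.39922101, -0.67310963, -0.62253194],
       [-0.3163323 ,  0.53617269, -0.78259359]]), 't': array([-0.41931141, -0.1576628 ,  1.50233435])}
0.1
```

View pics/top0.png

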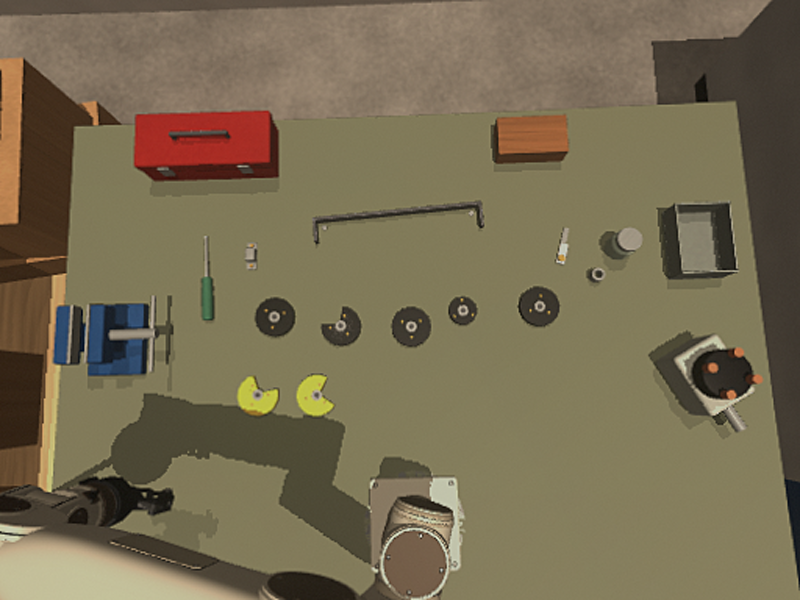

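View pics/scene0.png

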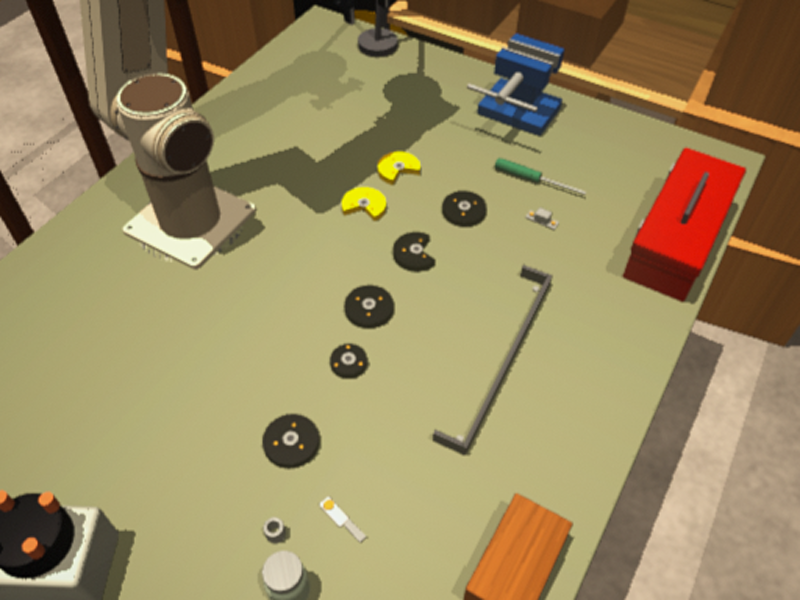

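The top view (800x600) shows black discs at (275,316), (341,326), (411,327), (462,310) and (539,306). The rail runs from (316,220) to (481,208). The two notched yellow discs at (258,396) and (316,395) are decoys.
- **disc_broken:** (341,326), black with a quarter missing at upper left.
- **disc_small:** (462,310), clearly smaller than the rest.

Next I'll measure them and confirm in a crop.

```bash
cat > h.py <<'E'
import cv2,numpy as np
from workcell import ctrl,jaws,status,imaging
def load(f):
    z=np.load(f);return z["p"],z["d"],z
def ray(c,uv,z):
    f=192/np.tan(np.radians(float(c["fovy"]))/2)
    K=np.array([[f,0,float(c["cx"])],[0,f,float(c["cy"])],[0,0,1]])
    n=cv2.undistortPoints(np.array(uv,float).reshape(-1,1,2),K,np.array(c["distortion"],float))[:,0]
    R=np.array(c["R"]);t=np.array(c["t"])
    D=np.c_[n,np.ones(len(n))]@R;C=-R.T@t
    return C+D*((z-C[2])/D[:,2])[:,None]
def darks(p,c,z=.016):
    m=(p.max(2)<75).astype(np.uint8)
    m=cv2.morphologyEx(m,cv2.MORPH_OPEN,np.ones((2,2),np.uint8))
    out=[]
    for k in cv2.findContours(m,cv2.RETR_EXTERNAL,cv2.CHAIN_APPROX_NONE)[0]:
        if cv2.contourArea(k)<60: continue
        w=ray(c,k[:,0],z)[:,:2].astype(np.float32)
        (x,y),r=cv2.minEnclosingCircle(w)
        if x>.2 and x<.75 and abs(y)<.45: out.append((x,y,r,cv2.contourArea(w),cv2.minAreaRect(w),k[:,0].mean(0)))
    return out
E
python3 - <<'E'
from h import *
for n in("top","scene"):
    p,d,c=load(n+"0.npz")
    for o in darks(p,c): print(n,np.round(o[:3],4),round(o[3]*1e4,1),np.round(o[4][0]+o[4][1]+(o[4][2],),3),o[5].round())
p,d,c=load("top0.npz")
cv2.imwrite("pics/crop0.png",cv2.resize(p[120:230,150:370,::-1],(800,400),interpolation=cv2.INTER_CUBIC))
E
```

```text
top [ 0.4227 -0.0099  0.0446] 57.3 [ 4.2300e-01 -1.1000e-02  8.5000e-02  8.6000e-02  8.8173e+01] [264. 210.]
top [0.4293 0.1493 0.0452] 34.1 [ 0.424  0.144  0.074  0.088 39.011] [220. 210.]
top [ 0.4562 -0.1282  0.0317] 18.8 [ 4.5400e-01 -1.2800e-01  6.1000e-02  5.8000e-02  8.8064e+01] [297. 200.]
top [0.4554 0.3    0.0461] 59.7 [4.56e-01 3.01e-01 9.00e-02 8.30e-02 8.81e+01] [177. 204.]
top [ 0.4601 -0.3018  0.0458] 60.6 [ 0.46  -0.302  0.088  0.087 86.446] [345. 197.]
top [0.6657 0.0106 0.194 ] 24.5 [6.9000e-01 9.0000e-03 3.8800e-01 5.3000e-02 8.6213e+01] [260. 138.]
scene [ 0.6935 -0.1809  0.0277] 4.1 [ 0.694 -0.182  0.055  0.01   3.527] [289. 285.]
scene [ 0.4744 -0.3034  0.0464] 61.2 [ 0.474 -0.303  0.089  0.088 30.663] [187. 283.]
scene [ 0.4709 -0.131   0.0341] 19.0 [ 0.471 -0.131  0.059  0.064 30.667] [224. 232.]
scene [ 0.4377 -0.0126  0.0478] 63.2 [ 4.3800e-01 -1.3000e-02  8.5000e-02  9.3000e-02  3.0789e+01] [237. 197.]
scene [0.4457 0.1467 0.0491] 41.0 [ 0.439  0.141  0.073  0.097 39.532] [266. 161.]
scene [0.471  0.2965 0.0487] 64.7 [ 0.471  0.296  0.085  0.094 28.395] [298. 134.]
```

View pics/crop0.png

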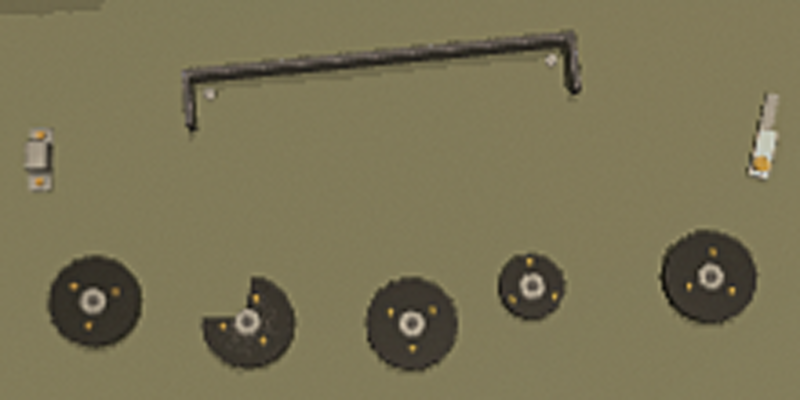

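The crop shows disc_broken at crop (248,322), with the quarter missing toward upper left, and disc_small at (531,286). The top and scene positions differ by 15 mm in x, so I'll check that with the bushes, the depth readings and a wrist view.

```bash
cat >> h.py <<'E'
def bush(p,c,cent,z=.016,w=9):
    u,v=[int(round(a)) for a in cent]
    roi=p[v-w:v+w+1,u-w:u+w+1].astype(int)
    m=((roi.max(2)>95)&(np.ptp(roi,axis=2)<40)).astype(np.uint8)
    n,l,s,ce=cv2.connectedComponentsWithStats(m)
    if n<2:return None
    k=1+np.argmax(s[1:,4]);x,y,a,b,_=s[k]
    uv=np.array([u-w+x+(a-1)/2,v-w+y+(b-1)/2]);return uv,ray(c,[uv],z)[0,:2]
def depthpt(d,c,uv):
    u,v=[int(round(a)) for a in uv];P=ray(c,[uv],0)[0]
    R=np.array(c["R"]);t=np.array(c["t"]);C=-R.T@t
    s=d[v,u]/(R@P+t)[2];return C+(P-C)*s
E
python3 - <<'E'
from h import *
for n in("top","scene"):
    p,d,c=load(n+"0.npz")
    for o in darks(p,c):
        if o[2]>.06 or o[3]<1e-3: continue
        b=bush(p,c,o[5]); 
        if b: print(n,b[0],b[1].round(4),"depth",depthpt(d,c,b[0]).round(4),"bench",depthpt(d,c,b[0]+[0,25]).round(4))
# wrist look from above the disc row
q=[0.40,.05,.33]
print(ctrl.inverse_kinematics(q,[np.pi,0,0]),ctrl.inverse_kinematics(q,[np.pi,0,np.pi/2]),ctrl.inverse_kinematics(q,[np.pi,0,-np.pi/2]), status.get_state()["ee_rot"])
E
```

```text
top [263. 209.] [ 0.4261 -0.0078] depth [ 0.4253 -0.0078  0.0224] bench [ 0.3388 -0.0048 -0.0072]
top [217.5 207.5] [0.4368 0.1542] depth [0.4372 0.1546 0.0127] bench [ 0.349   0.1577 -0.0025]
top [297.  206.5] [ 0.4311 -0.1288] depth [ 0.431  -0.1288  0.016 ] bench [ 0.3436 -0.1261 -0.0009]
top [175. 202.] [0.4616 0.3062] depth [0.4616 0.3062 0.0162] bench [3.734e-01 3.096e-01 1.000e-04]
top [345.  195.5] [ 0.4648 -0.3006] depth [ 0.4649 -0.3007  0.0155] bench [ 0.3776 -0.2989 -0.0037]
scene [185.  279.5] [ 0.4647 -0.2991] depth [ 0.4651 -0.2995  0.0171] bench [ 0.4981 -0.3484  0.0007]
scene [222.5 229. ] [ 0.4627 -0.1253] depth [ 0.4616 -0.1239  0.0134] bench [ 0.4989 -0.1826  0.    ]
scene [236. 194.] [ 0.4306 -0.0058] depth [ 0.4295 -0.0042  0.0135] bench [ 0.469  -0.0683 -0.0027]
scene [267. 159.] [0.4399 0.1553] depth [0.4398 0.1554 0.0159] bench [0.482  0.082  0.0006]
scene [296.5 131. ] [0.4609 0.3069] depth [0.4614 0.3059 0.017 ] bench [0.5055 0.2231 0.0024]
[ 0.12435499  0.02526062  0.0698982   1.61543391  0.         -3.01723766] [0.12435499 0.02526062 0.0698982  1.61543391 0.         1.69515132] [ 0.12435499  0.02526062  0.0698982   1.61543391  0.         -1.44644133] [-3.13971572e+00 -2.81224259e-06  2.89078151e+00]
```

```bash
python3 - <<'E'
from h import *
for n in("top","scene"):
    p,d,c=load(n+"0.npz")
    u,v=np.meshgrid(np.arange(512),np.arange(384))
    uv=np.c_[u.ravel(),v.ravel()]
    m=(p.max(2)<85).ravel(); uv=uv[m]
    w=ray(c,uv,.028)[:,:2]
    if n=="scene":  # depth points on the rail's top
        pass
    s=(w[:,0]>.6)&(w[:,0]<.76)&(abs(w[:,1])<.24); w=w[s]
    y=w[:,1]; E=[]
    for b in np.arange(-.15,.16,.02):
        k=w[abs(y-b)<.01]
        if len(k)>4: E.append((b,np.quantile(k[:,0],.02),np.median(k[:,0]),np.quantile(k[:,0],.98)))
    E=np.array(E)
    for j in(1,2,3): print(n,j,np.polyfit(E[:,0],E[:,j],1).round(4))
    print("y range",y.min().round(3),y.max().round(3),"x min",w[y>.15][:,0].min().round(3),w[y<-.15][:,0].min().round(3))
E
```

```text
top 1 [-0.0624  0.6882]
top 2 [-0.0604  0.6919]
top 3 [-0.0588  0.6957]
y range -0.183 0.21 x min 0.624 0.651
scene 1 [-0.0625  0.7059]
scene 2 [-0.0634  0.7077]
scene 3 [-0.0646  0.7097]
y range -0.192 0.206 x min 0.638 0.663
```

```bash
cat >> h.py <<'E'
def push(c0,c1,R,w):
    c0,c1=np.array(c0),np.array(c1);v=c1-c0;u=v/np.linalg.norm(v);phi=np.arctan2(u[1],u[0])
    rot=[np.pi,0,phi+np.pi if phi<0 else phi-np.pi]
    if phi>0:
        a=ctrl.inverse_kinematics([*c0,.12],[np.pi,0,phi+np.pi]); rot[2]=phi+np.pi
    back=np.sqrt(R*R-w*w/4)+.011
    P=lambda c,b,z:[*(c-u*b),z]
    jaws.gripper_to(w)
    ctrl.reach(P(c0,back+.025,.08),rot)
    ctrl.servo_line(P(c0,back+.025,.02),max_speed=.1)
    hit=ctrl.servo_line(P(c0,back+.025,-.012),max_speed=.02,contact_N=3)
    z=status.get_state()["position"][2]; zz=z+.003
    print("floor",hit,z,status.get_state()["gripper_width"],status.get_state()["joint_positions"])
    ctrl.servo_line(P(c0,back+.025,zz),max_speed=.03)
    ctrl.servo_line(P(c0,back,zz),max_speed=.04)
    ctrl.servo_line(P(c1,back+.008,zz),max_speed=.05)
    s=status.get_state();print("near",s["time"],s["position"],s["contact_force"])
    print("hit",ctrl.servo_line(P(c1,back-.006,zz),max_speed=.02,contact_N=6))
    e=np.array(status.get_state()["position"]);print("end",e,"centre est",e[:2]+u*back)
    e[:2]-=u*.03;ctrl.servo_line(list(e),max_speed=.08)
    e[2]=.12;ctrl.servo_line(list(e),max_speed=.15)
    print(status.get_state()["time"])
E
python3 - <<'E'
from h import *
push([.462,-.1255],[.661,-.090],.032,.042)
p,d=imaging.camera("scene");cv2.imwrite("pics/s1.png",cv2.resize(p[:,:,::-1],(800,600)))
E
```

```text
floor False -0.011866041797051544 0.04185439124428801 [-3.25762084e-01  3.33545338e-01 -5.18757033e-01  7.18150487e-01
  3.86725449e-05 -5.02303167e-01]
near 10.625 [ 0.61847278 -0.09760642 -0.0088547 ] [-0.1305371   0.43705387  1.05457601]
hit False
end [ 0.63215972 -0.09513313 -0.00893968] centre est [ 0.66675889 -0.08896092]
13.0083
```

View pics/s1.png

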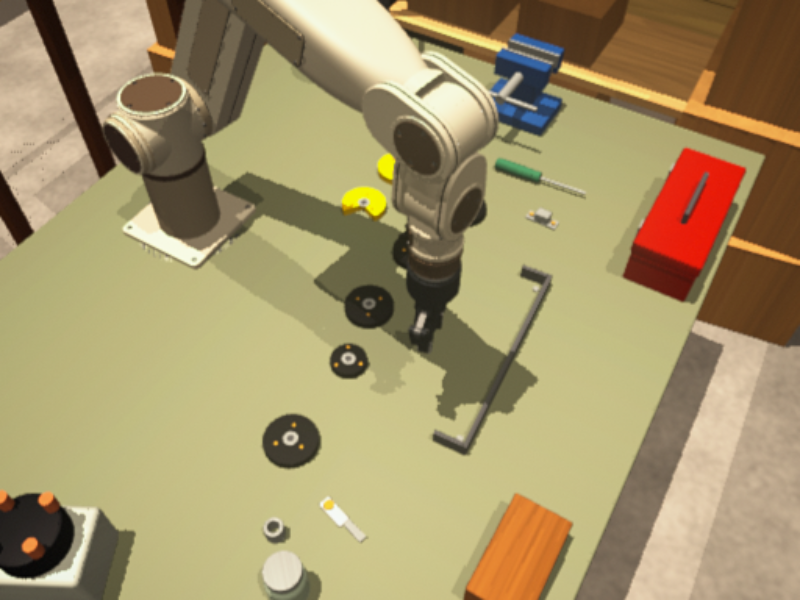

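The scene view shows disc_small still at (348,360): the fingers passed over it without touching anything, even at TCP z = -0.009. I'll check the fingertip height with the cameras.

```bash
python3 - <<'E'
from h import *
s=status.get_state();print(s["position"],s["ee_rot"],s["gripper_width"])
p,d=imaging.camera("scene");c=imaging.calibration("scene")
f=192/np.tan(np.radians(c["fovy"])/2)
for dz in(0,.02,.04):
    X=c["R"]@(np.array(s["position"])+[0,0,dz])+c["t"];print((f*X[:2]/X[2]+[c["cx"],c["cy"]]).round(1))
u0,v0=265,205
for v in range(v0-25,v0+25,4):
    print(v,[tuple((depthpt(d,c,(u,v))*1000).round().astype(int)) for u in range(258,282,5)])
cv2.imwrite("pics/g.png",cv2.resize(p[165:240,220:320,::-1],(800,600),interpolation=cv2.INTER_CUBIC))
E
```

```text
[ 0.60169119 -0.10021543  0.11854747] [ 3.14068343e+00 -2.50248666e-03 -2.96499344e+00] 0.04196089158080455
[273.7 222.3]
[274.  217.5]
[274.3 212.7]
180 [(np.int64(450), np.int64(84), np.int64(-3)), (np.int64(588), np.int64(-135), np.int64(307)), (np.int64(600), np.int64(-135), np.int64(315)), (np.int64(609), np.int64(-131), np.int64(316)), (np.int64(619), np.int64(-127), np.int64(318))]
184 [(np.int64(460), np.int64(68), np.int64(2)), (np.int64(589), np.int64(-136), np.int64(296)), (np.int64(602), np.int64(-138), np.int64(305)), (np.int64(613), np.int64(-136), np.int64(311)), (np.int64(622), np.int64(-131), np.int64(311))]
188 [(np.int64(467), np.int64(56), np.int64(0)), (np.int64(588), np.int64(-134), np.int64(279)), (np.int64(601), np.int64(-136), np.int64(290)), (np.int64(613), np.int64(-137), np.int64(298)), (np.int64(623), np.int64(-132), np.int64(299))]
192 [(np.int64(475), np.int64(42), np.int64(1)), (np.int64(487), np.int64(49), np.int64(2)), (np.int64(602), np.int64(-137), np.int64(279)), (np.int64(614), np.int64(-137), np.int64(285)), (np.int64(622), np.int64(-130), np.in
[... 1452 characters left out ...]
nt64(523), np.int64(-40), np.int64(-3)), (np.int64(601), np.int64(-153), np.int64(193)), (np.int64(611), np.int64(-148), np.int64(194)), (np.int64(624), np.int64(-150), np.int64(206)), (np.int64(572), np.int64(-14), np.int64(1))]
224 [(np.int64(532), np.int64(-55), np.int64(3)), (np.int64(541), np.int64(-44), np.int64(-4)), (np.int64(605), np.int64(-135), np.int64(157)), (np.int64(616), np.int64(-132), np.int64(161)), (np.int64(578), np.int64(-25), np.int64(0))]
228 [(np.int64(536), np.int64(-62), np.int64(-5)), (np.int64(548), np.int64(-56), np.int64(-2)), (np.int64(560), np.int64(-49), np.int64(-2)), (np.int64(573), np.int64(-45), np.int64(2)), (np.int64(584), np.int64(-36), np.int64(-2))]
```

View pics/g.png

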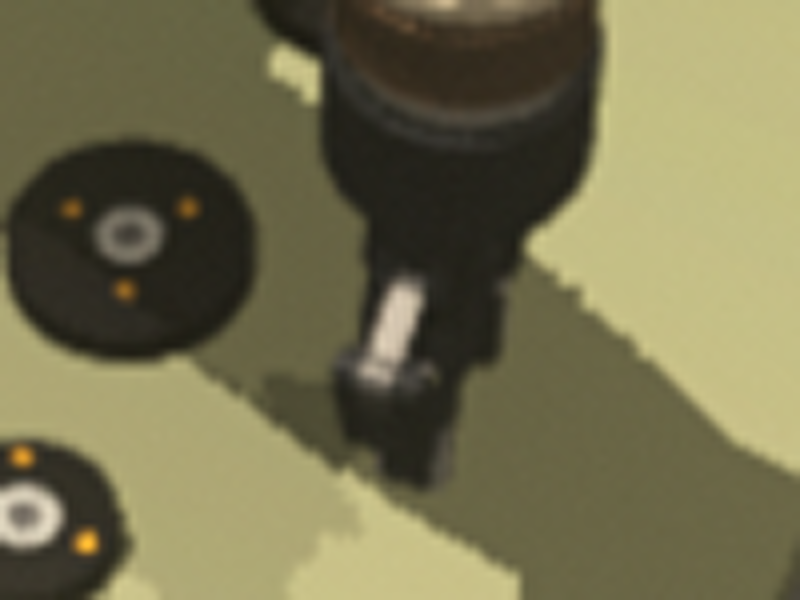

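The enlarged crop shows the fingertip ending at crop (410,485). Depth puts it at about z = 0.145 while the TCP reads 0.119, so the real tips sit about 25 mm above the TCP. I'll search deeper for the bench by contact and take a wrist check before pushing.

```bash
sed -i 's/-.012\],*)/X/; s/P(c0,back+.025,-.012),max_speed=.02,contact_N=3/P(c0,back+.025,-.045),max_speed=.03,contact_N=4/; s/zz=z+.003/zz=z+.004/' h.py
sed -i 's/^    ctrl.servo_line(P(c0,back+.025,zz),max_speed=.03)/    if not hit: raise SystemExit("no floor")\n&/' h.py
python3 - <<'E'
from h import *
ctrl.servo_line([.5,-.118,.12])
push([.462,-.1255],[.661,-.090],.032,.042)
p,d=imaging.camera("scene");cv2.imwrite("pics/s2.png",cv2.resize(p[:,:,::-1],(800,600)))
E
```

```text
floor True -0.026118578300585192 0.04221569176878805 [-3.25801731e-01  3.58435983e-01 -5.32979219e-01  6.79640388e-01
 -4.97005332e-05 -5.02290436e-01]
near 21.975 [ 0.61848868 -0.09759526 -0.02210001] [-0.27226743 -0.4559504  -0.42960114]
hit False
end [ 0.63251238 -0.09506106 -0.02212826] centre est [ 0.66711155 -0.08888885]
24.45
```

View pics/s2.png

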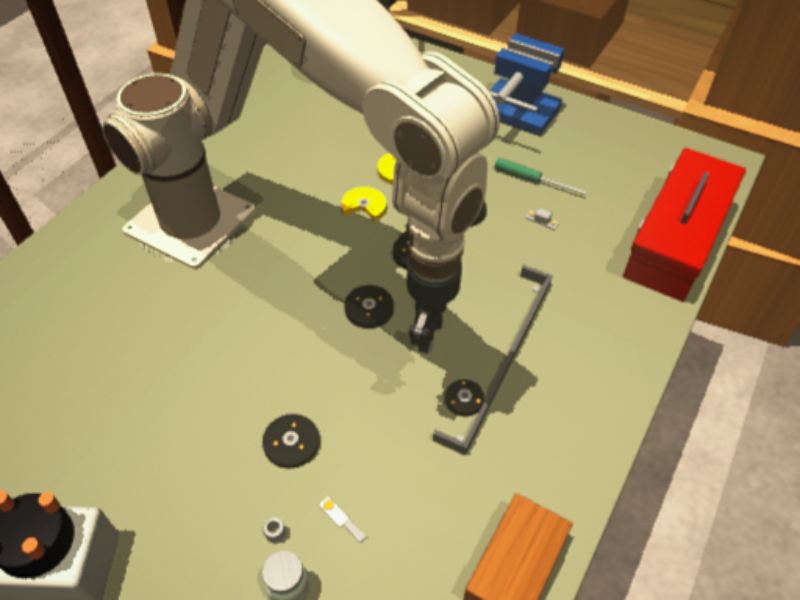

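The scene view shows disc_small now near the rail at (464,396), inside the right cheek, with the neighbours undisturbed. Next is the broken disc.

```bash
python3 - <<'E'
from h import *
e=np.array(status.get_state()["position"])
push([.439,.155],[.636,.125],.045,.055)
ctrl.servo_line([.42,.12,.17],max_speed=.25)
ctrl.move_joints([1.32,.241,.005,1.335,0,1.571])
for n in("top","scene"):
    p,d=imaging.camera(n);c=imaging.calibration(n)
    cv2.imwrite(f"pics/{n}3.png",cv2.resize(p[:,:,::-1],(800,600)))
    np.savez(f"{n}3.npz",p=p,d=d,**{k:np.array(v) for k,v in c.items()})
print(status.get_state()["time"])
E
```

```text
floor True -0.02836582646769275 0.054967942166095275 [ 4.23041123e-01  3.30605720e-01 -5.88572085e-01  6.51876428e-01
  5.01760403e-05  5.74243877e-01]
near 33.4 [ 0.58191619  0.13323194 -0.02436588] [-0.83560897  1.2004738   1.46833501]
hit False
end [ 0.59611592  0.13106675 -0.02433885] centre est [0.6422041  0.12404824]
35.8833
38.475
```

View pics/top3.png

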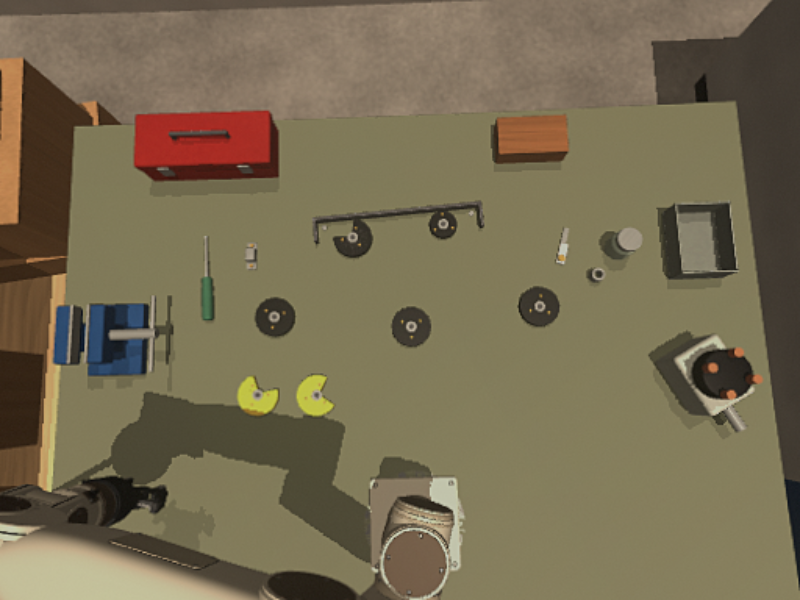

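View pics/scene3.png

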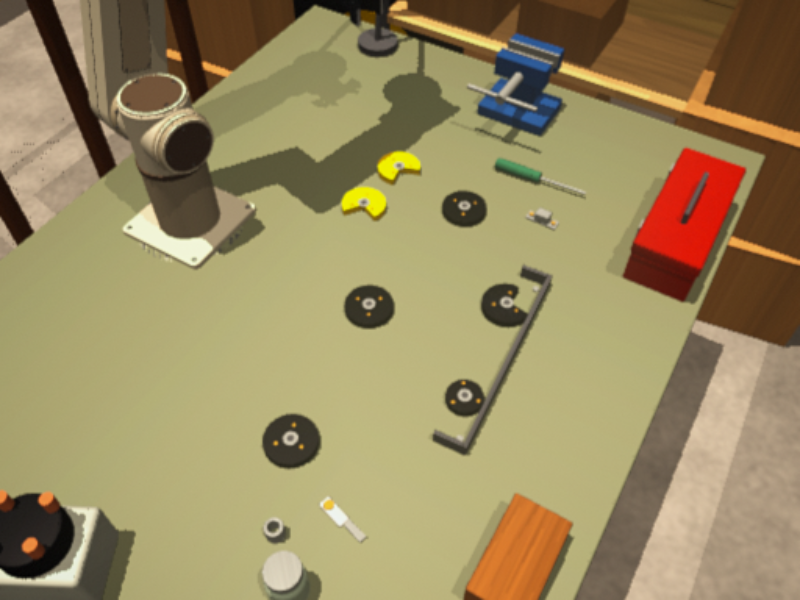

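Both rejects are now by the rail: disc_broken at top (352,238) and scene (507,302), disc_small at top (443,224) and scene (464,396). I'll check the gaps numerically before handing in.

```bash
python3 - <<'E'
from h import *
for n,L in(("top",[(225.3,152.3),(283.5,143.4)]),("scene",[(324.5,193.3),(297,253.4)])):
    p,d,c=load(n+"3.npz")
    for g,R in zip(L,(.045,.032)):
        w=ray(c,[g],.016)[0,:2];face=.690-.062*w[1]
        print(n,w.round(4),"rail x",((w[0]-face)*.998).round(4),"gap",(face-w[0]-R).round(4),"tipz",depthpt(d,c,g)[2].round(4))
E
```

```text
top [0.6385 0.1228] rail x -0.0438 gap -0.0012 tipz 0.0187
top [ 0.6643 -0.0905] rail x -0.0313 gap -0.0007 tipz 0.0189
scene [0.6452 0.1244] rail x -0.037 gap -0.0079 tipz 0.0145
scene [ 0.6691 -0.0908] rail x -0.0265 gap -0.0055 tipz 0.014
```

```bash
python3 -c "
from workcell import ctrl
print(ctrl.finish_job())"
```

```text
the job is handed in; nothing more can be done
None
```

I slid both rejects flat against the scrap rail between its cheeks and handed the job in at about 38 s; the final pictures show the sound discs and the other things where they began, but the hand-in returned no verdict.

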